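# Press the loose tiles home in the trivet

### The job

The wooden trivet has two empty pockets and one tile standing proud. Put the two spare tiles from the worktop, right side up, into the empty pockets and press all three loose tiles down until every one of the six tiles sits level and fully home, flush with the wood. Leave the tiles that are already seated in place, and do not knock the tin, the candle jar or the cork coaster about.

Things in the scene. Friction and masses are not known exactly. Their poses are not given: they have to be found in the camera images.
- trivet: wooden tiled trivet board, 152 (x) by 220 (y) by 16 mm high, fixed to the worktop; origin at the centre of its underside, z up. Its top has six square pockets, 61 mm wide, 12 mm deep, with 2.5 mm bevelled mouths, centred at x = -34 or +34 mm and y = -68, 0 or +68 mm in its frame. Three hold seated tiles, one a tile standing proud, two are empty; which is which changes.
- trivet_floor (a point): centre of the trivet at the level of the pockets' floors, 4 mm above the worktop. In each pocket without a seated tile, two dark rubber strips, 12 mm wide and 46 mm long along the trivet's y, stand 5.5 to 7 mm above the floor, centred 17 mm to either side of the pocket's centre along the trivet's x. A tile set there rests on them, up to 7 mm proud, its lower 5 mm in the pocket.
- trivet_top (a point): centre of the trivet's top face, 16 mm above the worktop; a tile that is home lies on its pocket's floor with its top level with this. A tile's weight does not sink the rubber strips: each slides straight down under about 5 N and stays down (10 N at the tile's middle, some more to be sure). Pressed off-centre, a tile goes down on one side only and stays tilted.
- tile_a: terracotta tile like the other five, 56 x 56 x 12 mm, with a pattern of two rings on top; origin at the centre of its underside, z up, x and y along its sides. It starts fully seated centred in one of the six pockets (any one), its top flush with the trivet, and stays there.
- tile_b: terracotta tile like the other five, 56 x 56 x 12 mm, with a pattern of two rings on top; origin at the centre of its underside, z up, x and y along its sides. It starts fully seated centred in one of the six pockets (any one), its top flush with the trivet, and stays there.
- tile_c: terracotta tile like the other five, 56 x 56 x 12 mm, with a pattern of two rings on top; origin at the centre of its underside, z up, x and y along its sides. It starts fully seated centred in one of the six pockets (any one), its top flush with the trivet, and stays there.
- tile_d: terracotta tile like the other five, 56 x 56 x 12 mm, with a pattern of two rings on top; origin at the centre of its underside, z up, x and y along its sides. It starts centred in one of the six pockets (any one) but stands 7 mm proud on its strips.
- tile_e: terracotta tile like the other five, 56 x 56 x 12 mm, with a pattern of two rings on top; origin at the centre of its underside, z up, x and y along its sides. A spare, lying flat on the worktop (1 mm lower here) on the right, turned any way, with the tin close to one of its sides (gap 14 to 25 mm); the two neighbouring sides are free for the fingers.
- tile_f: terracotta tile like the other five, 56 x 56 x 12 mm, with a pattern of two rings on top; origin at the centre of its underside, z up, x and y along its sides. A spare, lying flat on the worktop on the robot's left, turned any way, with the candle jar close to one of its sides (gap 14 to 22 mm); the two neighbouring sides are free for the fingers.
- tin: closed food tin, upright, 75 mm across, 58 mm high, close to tile_e; origin at the centre of its underside. Bystander.
- jar: glass jar with a white candle, upright, 62 mm across, 59 mm high, close to tile_f; origin at the centre of its underside. Bystander.
- coaster: round cork coaster, 92 mm across, 8 mm thick, flat on the worktop beyond the trivet on the left; origin at the centre of its underside. Bystander; it fits no pocket.
There are look-alikes about, which are no part of the job. Leave any black or blue look-alike of the tile_e alone. Leave any turquoise look-alike of the tile_f alone.

How it is judged:
By the outcome, as a careful person would: the job done as asked, in the order asked, and still so for the second after the job is handed in, with the robot touching nothing.
It also fails if it takes over 64 s, if anything falls off the work surface, if the arm or the gripper's body presses on something with over 40 N, if the wrist force passes 120 N, or if a joint passes its speed limit or range.

### The arm

A 6-joint arm with a two-finger parallel gripper is mounted at the origin on a cart in front of the work surface, level with it; the furniture and walls round the work are solid. World frame = base frame: x ahead of the robot, y to its left, z up, the work surface at z = 0. Lengths are in m, angles in rad, forces in N, time in s.
With the tool pointing down it reaches from about 0.375 to 0.975 m from the base axis. Payload 3.8 kg.
Tool frame: the origin (TCP) lies midway between the tips of the shut fingers; the grasp point (between the pads) lies 19 mm behind it; z points along the fingers, y is the line along which they close (so a half turn about z gives the same grasp; the last joint's range is limited). The gripper opens to 85 mm and grips with 20 to 120 N. Pads are 22 mm wide; open, the fingers measure 114 mm over their backs; the gripper's body (76 mm by 85 mm) begins 54 mm behind the grasp point. The pads swing forward as they close: fully open they stand 13 mm farther back than shut.
Start: joints at [-1.318, 0.264, 1.604, -0, 1.274, -0.037], TCP at [0.193, -0.647, 0.231] pointing down, gripper open.
Joint ranges: [-2.63, 2.63], [-0.94, 2.18], [0.31, 2.57], [-1.31, 4.45], [0, 2.66], [-2.55, 2.55]. Speed limits (rad/s): [2.57, 2.57, 3.14, 3.14, 3.14, 3.14].

### API

Orientations are given as a rotation vector (axis times angle).
In Python, from workcell import status, read_camera, workorder, masks_of gives the robot as it stands.
- The arm moves only by the tool drive_tool, never from a script. Its argument "rows" is a list of rows, each a list of 7 numbers: the turn, a rotation vector about the tool's x, y, z in degrees, then the shift along the tool's x, y, z in m, then the opening, from 0 (shut) to 1 (fully open). In form: [[ax, ay, az, tx, ty, tz, claw], ...]. A call has 1 to 8 rows; each row shifts and turns the commanded pose from where the row before left it, along the tool's axes as they then stand; what a row does not reach is not made up. A row lasts 1/12 s, in which the tool goes at most 41.7 mm and 7.16 degrees, less where a joint would pass 70% of its speed; a pose out of reach is approached as far as the arm can. A call is refused whole if a number of a shift passes 0.0417 or a number of a turn 7.16, either way. A call with a gripper value outside its range is refused whole. The fingers move at their own pace and stop on an object; "force" is the grip in N (left out, the last holds). Time passes only in rows, so rows that do not move let the fingers close. It gives the time, the measured TCP pose, the force, the opening and the grip force at its end, in the units of the state.
- status.read_state(): the state, without advancing time (a new reading comes with each control period).
- read_camera(name): name is "scene" or "top" or "wrist"; returns a dict with "color" (480x640x3 uint8, red, green, blue), "intrinsics" (3x3 intrinsics, pixels), "D" ([k1, k2, p1, p2, k3] as OpenCV has them; the pictures are not rectified), "world_from_camera" (4x4, takes a point from camera to world coordinates); the wrist camera has in their place "mount" (4x4, takes a point from camera to tool coordinates, whose origin is the TCP and whose axes are the flange's). Camera axes: x right, y up, looking along -z (the intrinsics and any distortion apply to the point x, -y, -z); pixel columns grow to the right and rows downward; lengths in m; the calibration is good to about 2 mm. A picture is of the moment at which its call begins: read the wrist's pose just before it. There is no depth.
- workorder.finish_job(): hands the job in; it is judged then, once.
Trained networks look in a picture, given as the dict that the camera call returned (one of the last four; its "shot" number tells which), for a name from the list of things; names that differ only in an ending like _2 or _b are one class to them, and where a whole thing is asked for, a point or a joint stands for the part that bears it (a point fixed in the world has none). Each returns a list of dicts, best first, with "score" (0 to 1); they miss things now and then, are a little off and sometimes report something else, mostly with a low value. They report only what shows in the picture. A call takes as long as a camera call. They do not tell look-alikes from the thing itself.
- masks_of(picture, name): "mask" (480x640 bool, what is visible of it) and "bbox" ([left, top, right, bottom] in pixels, round what is visible of it).
The state is a dict: "time": time; "q": joint angles; "joint_vel": joint speeds; "joint_torque": joint torques, N m; "tool_pos": TCP position; "tcp_rot": TCP orientation; "wrist_force": force on the tool from outside, world axes, zero at the start; "torque": the same for the moment, N m; "width": opening from 0.0 (shut) to 1.0 (fully open); "grip_force": force on a finger pad.
Only numpy, scipy, OpenCV 4.12 (cv2) and the standard library are available. Lean on these libraries where they do the work, as an engineer would, in place of code of your own. Each camera call takes 0.05 s, during which the arm holds its last target. There are 200 camera calls.

## Working session

There is one attempt and no reset: what is moved stays moved. The work goes in short steps, Python scripts to look and compute and a tool call to move; the robot and the scene stay as the last step left them, time stands still between calls to the robot, and variables do not carry over. Pictures are saved under pics/ and viewed, at most 10 in all, crops included, and the job is handed in when it is done.

Besides the shell and the picture viewer there is one more tool, called after "Request:" in YAML: its name, and indented under it one key for each argument. drive_tool: Moves the arm, as the interface text tells. Its arguments: {"type":"object","properties":{"rows":{"type":"array"},"force":{"type":"number"}},"required":["rows"]}

```bash
mkdir -p pics
cat > h.py <<'E'
import numpy as np, cv2
from workcell import status, read_camera, workorder, masks_of
from scipy.spatial.transform import Rotation as R
def ray(pic,uv,z,T=None):
    K=np.array(pic["intrinsics"]);D=np.array(pic["D"],float)
    T=np.array(pic["world_from_camera"]) if T is None else T
    p=cv2.undistortPoints(np.array(uv,float).reshape(-1,1,2),K,D).reshape(-1,2)
    d=np.c_[p[:,0],-p[:,1],-np.ones(len(p))]@T[:3,:3].T
    o=T[:3,3]; return (o+d*((z-o[2])/d[:,2:3]))
def save(pic,n): cv2.imwrite("pics/"+n,pic["color"][:,:,::-1])
def rect(pic,m,z,T=None):
    c=max(cv2.findContours(m.astype(np.uint8),0,1)[0],key=cv2.contourArea)
    w=ray(pic,c.reshape(-1,2),z,T)[:,:2]
    return cv2.minAreaRect((w*1000).astype(np.float32))
E
python3 - <<'E'
from h import *
print(status.read_state())
p=read_camera("top");save(p,"top.png");s=read_camera("scene");save(s,"scene.png")
for n,z in [("tile_e",.012),("tin",.058),("jar",.059),("coaster",.008),("trivet",.016)]:
    for d in masks_of(p,n):
        c,wh,a=rect(p,d["mask"],z)
        m=d["mask"]; print(n,round(d["score"],2),d["bbox"],np.round(c),np.round(wh),round(a,1),p["color"][m].mean(0).round())
E
```

```text
{'time': 0.0, 'q': array([-1.31789395e+00,  2.64753770e-01,  1.60537679e+00, -2.04174523e-05,
        1.27371883e+00, -3.69118414e-02]), 'joint_vel': array([-0.00144473, -0.00065746,  0.0003617 , -0.00095049,  0.00087677,
       -0.00226354]), 'joint_torque': array([-2.49815574e-03, -5.15117812e+01, -3.67316043e+01, -3.46101087e-04,
        1.28512413e-02,  3.02990725e-05]), 'tool_pos': array([ 0.19269657, -0.64613908,  0.22996012]), 'tcp_rot': array([-3.10644725e+00, -4.53333234e-01,  4.12269732e-04]), 'wrist_force': array([ 0.72248884, -0.51959627,  0.56129466]), 'torque': array([ 0.05503108, -0.05787265,  0.0004068 ]), 'grip_force': 0.0, 'width': 1.0006765869735486}
tile_e 0.96 [369.5, 284.3, 393.6, 313.1] [352. -89.] [54. 54.] 33.7 [43. 43. 43.]
tile_e 0.95 [260.2, 201.9, 288.8, 234.3] [548. 172.] [58. 56.] 71.6 [129.  78.  50.]
tile_e 0.88 [434.7, 246.9, 462.0, 280.1] [ 440. -252.] [58. 57.] 44.6 [132.  85.  58.]
tile_e 0.87 [268.9, 179.2, 297.5, 204.4] [613. 151.] [57. 55.] 71.5 [129.  78.  50.]
tile_e 0.83 [376.9, 237.4, 410.7, 267.7] [ 460. -116.] [61. 60.] 63.1 [ 53.  81. 143.]
tile_e 0.75 [210.8, 282.7, 242.4, 315.6] [353. 289.] [55. 56.] 56.7 [ 31. 128. 119.]
tile_e 0.7 [202.6, 238.6, 221.8, 262.3] [468. 325.] [55. 55.] 7.1 [131.  84.  58.]
tile_e 0.68 [321.8, 192.6, 348.7, 222.2] [571.  22.] [55. 56.] 71.6 [130.  79.  50.]
tile_e 0.62 [294.0, 184.5, 324.4, 211.9] [592.  88.] [60. 59.] 69.3 [129.  78.  49.]
tin 0.63 [458.7, 223.4, 497.5, 253.9] [ 495. -314.] [73. 89.] 0.1 [125. 114.  78.]
tin 0.47 [259.8, 203.8, 290.3, 232.9] [544. 167.] [55. 56.] 71.5 [129.  78.  50.]
jar 0.71 [158.2, 237.2, 191.5, 265.6] [459. 396.] [75. 60.] 72.4 [149. 150. 139.]
coaster 0.6 [199.1, 160.1, 237.8, 199.3] [642. 310.] [91. 91.] 45.2 [118.  97.  66.]
trivet 0.71 [253.5, 169.4, 354.5, 256.5] [560.  98.] [227. 157.] 71.6 [105.  74.  51.]
```

View pics/top.png

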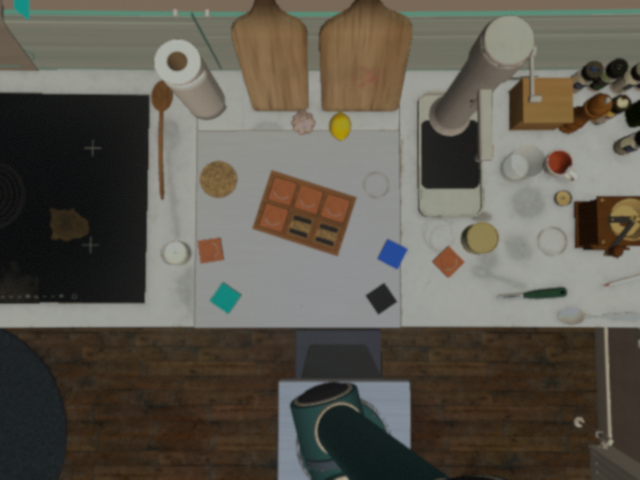

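View pics/scene.png

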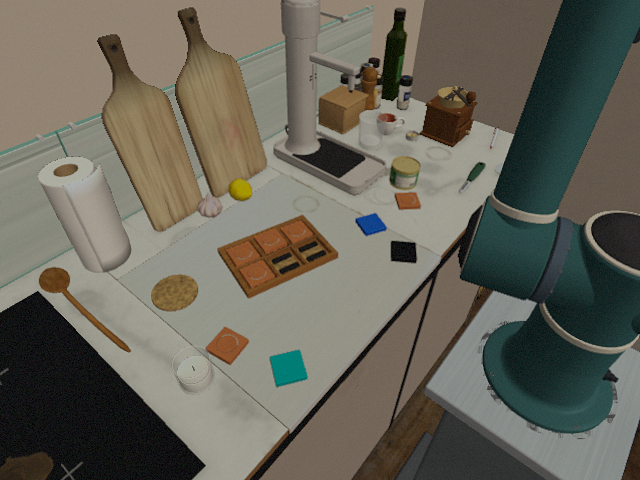

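The top view shows the far row full of terracotta tiles, plus one tile near-left. The near-middle and near-right pockets are empty, with their strips visible at about (300,225) and (327,235). tile_e is at (448,262) with the tin at (480,238). tile_f is at (211,250) with the jar at (175,252). The blue, black and turquoise tiles are decoys.

```bash
cat >> h.py <<'E'
def pose():
    s=status.read_state(); Rm=R.from_rotvec(s["tcp_rot"]); return s,np.array(s["tool_pos"]),Rm
def down(psi):
    a=np.radians(psi); return R.from_matrix(np.array([[np.cos(a),np.sin(a),0],[np.sin(a),-np.cos(a),0],[0,0,-1]]))
def plan(p0,R0,p1,psi,claw,n=None,show=True,turn=None):
    R1=down(psi); dv=(R0.inv()*R1).as_rotvec()
    if turn and np.sign(dv[2])!=turn: dv=dv*(1-2*np.pi/np.linalg.norm(dv))
    p1=np.array(p1); d=p1-p0
    need=int(np.ceil(max(np.abs(np.degrees(dv)).max()/7.0,np.linalg.norm(d)/.040,1))); n=max(n or 1,need)
    rows=[];Rc=R0
    for i in range(n):
        t=Rc.inv().apply(d/n); rows.append([round(float(x),2)+0. for x in np.degrees(dv/n)]+[round(float(x),4)+0. for x in t]+[claw]); Rc=Rc*R.from_rotvec(dv/n)
    if show:
        for i in range(0,n,8): print(str(rows[i:i+8]).replace(" ",""))
    return p1,R1
def wristT(pic,p,Rm):
    T=np.eye(4);T[:3,:3]=Rm.as_matrix();T[:3,3]=p; return T@np.array(pic["mount"])
E
python3 - <<'E'
from h import *
s,p,Rm=pose(); plan(p,Rm,[.42,-.25,.23],-45,1)
w=read_camera("wrist"); print(np.round(w["mount"],3),w["intrinsics"])
E
```

```text
[[0.0,0.0,5.13,0.0276,-0.0263,0.0001,1],[0.0,0.0,5.13,0.0251,-0.0286,0.0001,1],[0.0,0.0,5.13,0.0225,-0.0308,0.0001,1],[0.0,0.0,5.13,0.0196,-0.0327,0.0001,1],[0.0,0.0,5.13,0.0166,-0.0343,0.0001,1],[0.0,0.0,5.13,0.0135,-0.0356,0.0001,1],[0.0,0.0,5.13,0.0102,-0.0367,0.0001,1],[0.0,0.0,5.13,0.0069,-0.0375,0.0001,1]]
[[0.0,0.0,5.13,0.0035,-0.0379,0.0001,1],[0.0,0.0,5.13,0.0001,-0.0381,0.0001,1],[0.0,0.0,5.13,-0.0033,-0.038,0.0001,1],[0.0,0.0,5.13,-0.0067,-0.0375,0.0001,1]]
[[ 0.001  0.948  0.317  0.081]
 [ 1.    -0.001 -0.     0.001]
 [ 0.     0.317 -0.948 -0.142]
 [ 0.     0.     0.     1.   ]] [[393.98256937   0.         323.21097688]
 [  0.         393.98256937 236.22865807]
 [  0.           0.           1.        ]]
```

Request:
drive_tool:
  rows:
    - [0,0,5.13,0.0276,-0.0263,0,1]
    - [0,0,5.13,0.0251,-0.0286,0,1]
    - [0,0,5.13,0.0225,-0.0308,0,1]
    - [0,0,5.13,0.0196,-0.0327,0,1]
    - [0,0,5.13,0.0166,-0.0343,0,1]
    - [0,0,5.13,0.0135,-0.0356,0,1]
    - [0,0,5.13,0.0102,-0.0367,0,1]
    - [0,0,5.13,0.0069,-0.0375,0,1]

```text
time: 1.07
tool_pos: [0.3448, -0.3806, 0.2315]
tcp_rot: [3.068, -0.672, 0.001]
wrist_force: [-0.7, 1.3, -0.0]
width: 0.995
grip_force: 0.0
```

Request:
drive_tool:
  rows:
    - [0,0,5.13,0.0035,-0.0379,0,1]
    - [0,0,5.13,0.0001,-0.0381,0,1]
    - [0,0,5.13,-0.0033,-0.038,0,1]
    - [0,0,5.13,-0.0067,-0.0375,0,1]
    - [0,0,0,0,0,0,1]
    - [0,0,0,0,0,0,1]
    - [0,0,0,0,0,0,1]
  force: 35

```text
time: 1.65
tool_pos: [0.4198, -0.2499, 0.2315]
tcp_rot: [2.904, -1.198, 0.001]
wrist_force: [-0.6, 0.1, 0.4]
width: 0.999
grip_force: 0.0
```

```bash
cat > look.py <<'E'
from h import *
import sys
def look(name,things):
    s,p,Rm=pose(); w=read_camera("wrist"); save(w,name); T=wristT(w,p,Rm)
    ax=Rm.as_matrix(); print("t",s["time"],"pos",p.round(4),"psi",np.degrees(np.arctan2(ax[1,0],ax[0,0])).round(2),"zax",ax[:,2].round(4),"w",s["width"],s["wrist_force"].round(1))
    for n,z in things:
        for d in masks_of(w,n):
            c,wh,a=rect(w,d["mask"],z,T); print(n,round(d["score"],2),np.round(d["bbox"]),np.round(c,1),np.round(wh,1),round(a,1),w["color"][d["mask"]].mean(0).round())
    return w,T,p,Rm
E
python3 -c "
from look import *
look('w1.png',[('tile_e',.011),('tin',.058)])"
```

```text
t 1.65 pos [ 0.4198 -0.2499  0.2315] psi -44.83 zax [ 1.e-04 -8.e-04 -1.e+00] w 0.998573124655759 [-0.6  0.1  0.4]
tile_e 0.88 [238. 313. 293. 368.] [351.1 -95.1] [57.3 61.9] 34.6 [15. 15. 16.]
tile_e 0.83 [  4. 245.  74. 311.] [570.5  22.4] [62.  58.2] 71.1 [116.  66.  34.]
tile_e 0.8 [  0. 274.  30. 332.] [574.2  78. ] [35.9 75.4] 27.9 [105.  58.  30.]
tile_e 0.66 [  0. 346.  28. 394.] [529.8 163.4] [37.3 75.7] 26.2 [114.  65.  35.]
tile_e 0.59 [282. 146. 344. 209.] [ 439.8 -256.9] [56.7 57.7] 43.5 [121.  71.  40.]
tile_e 0.56 [168. 223. 240. 292.] [ 459.  -121.5] [60.4 57.3] 62.4 [ 14.  54. 122.]
tin 0.72 [273.  20. 373. 125.] [ 495.4 -324.7] [73.1 74.9] 11.7 [124. 112.  71.]
```

View pics/w1.png

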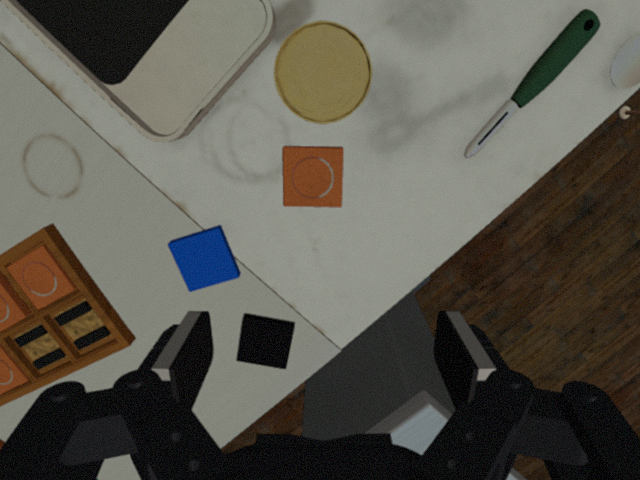

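The wrist view shows tile_e at (313,177), with rings on top, and the tin at (323,72) on its far side. The fingers are at the bottom left and right. The wrist and top cameras disagree by about 5 mm in y, so I'll measure again from directly above, closer in.

Request:
drive_tool:
  rows:
    - [0,0,0.3,0.0035,-0.0022,0.0283,1]
    - [0,0,0.3,0.0035,-0.0022,0.0283,1]
    - [0,0,0.3,0.0035,-0.0022,0.0283,1]
    - [0,0,0.3,0.0035,-0.0022,0.0283,1]
    - [0,0,0,0.0035,-0.0022,0.0283,1]
    - [0,0,0,0,0,0,1]
    - [0,0,0,0,0,0,1]

```text
time: 2.38
tool_pos: [0.4379, -0.2548, 0.0882]
tcp_rot: [-2.888, 1.234, 0.008]
wrist_force: [-0.7, -0.2, -0.1]
width: 0.998
grip_force: 0.0
```

```bash
python3 -c "
from look import *
look('w2.png',[('tile_e',.011),('tin',.058)])"
```

```text
t 2.3833 pos [ 0.4379 -0.2548  0.0882] psi -46.25 zax [-0.0042  0.0026 -1.    ] w 0.9980707793117721 [-0.7 -0.2 -0.1]
tile_e 0.65 [224. 426. 266. 454.] [ 374.5 -104.5] [28.1 29.7] 31.8 [10. 10. 10.]
tile_e 0.64 [274. 194. 372. 288.] [ 441.  -257.6] [55.9 58.1] 44.3 [98. 56. 30.]
tile_e 0.64 [110. 312. 221. 387.] [ 482.8 -130.2] [26.  66.2] 0.6 [11. 39. 89.]
tin 0.91 [251.   0. 429. 173.] [ 493.8 -323.6] [73.4 69. ] 44.1 [101.  91.  56.]
```

View pics/w2.png

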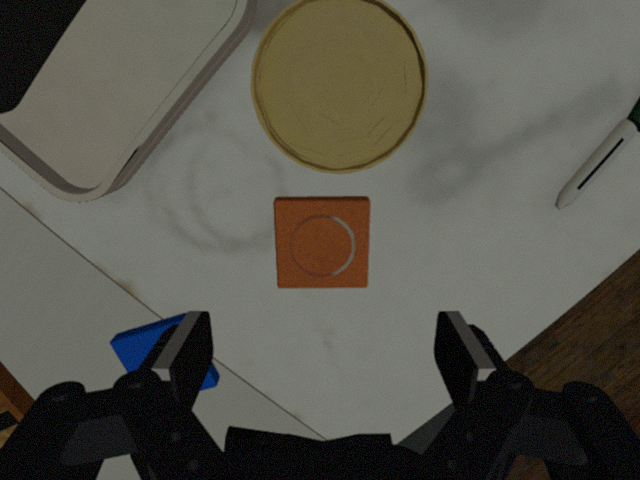

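The close view shows tile_e at (322,241), ring side up, with its sides parallel to the image axes and the tin clear above it. Both wrist measurements agree on about (440,-257) mm, so I'll go down and grip.

Request:
drive_tool:
  rows:
    - [0,0,-0.5,0.0029,-0.0006,0.025,1]
    - [0,0,0,0,0,0.025,1]
    - [0,0,0,0,0,0.02,1]
    - [0,0,0,0,0,0.01,1]
    - [0,0,0,0,0,0.004,1]
    - [0,0,0,0,0,0,1]
    - [0,0,0,0,0,0,1]

```text
time: 3.12
tool_pos: [0.4434, -0.2571, 0.0073]
tcp_rot: [2.895, -1.219, 0.004]
wrist_force: [0.7, 0.0, -0.3]
width: 1.002
grip_force: 0.0
```

```bash
python3 -c "
from look import *
look('w3.png',[('tile_e',.011)])"
```

```text
t 3.1167 pos [ 0.4434 -0.2571  0.0073] psi -45.66 zax [ 0.0021 -0.0013 -1.    ] w 1.0019964585313674 [ 0.7  0.  -0.3]
tile_e 0.87 [258. 258. 399. 383.] [ 441.8 -258.3] [55.1 58.7] 44.4 [105.  59.  31.]
tile_e 0.58 [ 96. 456. 143. 478.] [ 458.2 -123.5] [24.  16.7] 50.2 [  9.  47. 111.]
```

View pics/w3.png

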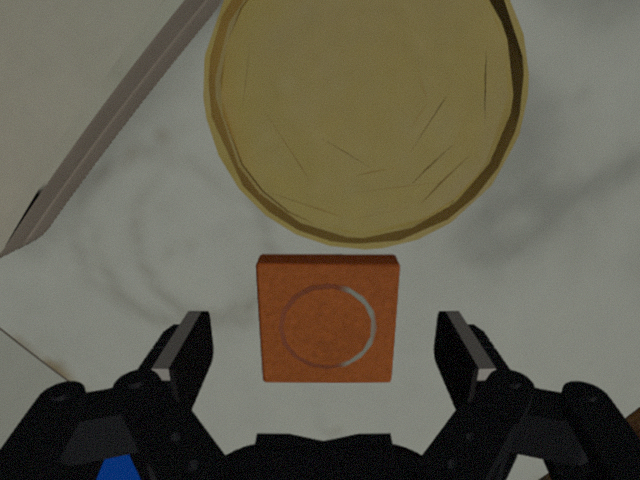

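The tile is centred between the open fingers at (328,320), about 2 mm off in tool y, and clear of the tin. I'll correct that, lower and close.

Request:
drive_tool:
  rows:
    - [0,0,0,-0.0015,0.002,0.0035,1]
    - [0,0,0,0,0,0.0035,1]
    - [0,0,0,0,0,0,1]

```text
time: 3.47
tool_pos: [0.4393, -0.2565, -0.0015]
tcp_rot: [-2.895, 1.219, 0.001]
wrist_force: [-0.7, -0.5, 0.5]
width: 1.002
grip_force: 0.0
```

Request:
drive_tool:
  rows:
    - [0,0,0,0,0,0,0.4]
    - [0,0,0,0,0,0,0.4]
    - [0,0,0,0,0,0,0.4]
    - [0,0,0,0,0,0,0.4]
    - [0,0,0,0,0,0,0.4]
    - [0,0,0,0,0,0,0.4]
  force: 35

```text
time: 3.97
tool_pos: [0.4401, -0.2569, -0.0009]
tcp_rot: [2.895, -1.219, 0.001]
wrist_force: [0.0, -0.4, 3.3]
width: 0.639
grip_force: 37.4
```

```bash
python3 -c "
from look import *
look('w4.png',[('tile_e',.011)])"
```

```text
t 3.9667 pos [ 0.4401 -0.2569 -0.0009] psi -45.65 zax [ 5.e-04 -4.e-04 -1.e+00] w 0.6386785444878177 [ 0.  -0.4  3.3]
tile_e 0.81 [ 22. 426. 169. 480.] [ 444.9 -148.7] [15.1 15. ] 49.0 [15. 36. 75.]
tile_e 0.71 [248. 258. 400. 390.] [ 441.5 -259. ] [54.9 58.8] 44.4 [111.  63.  33.]
```

View pics/w4.png

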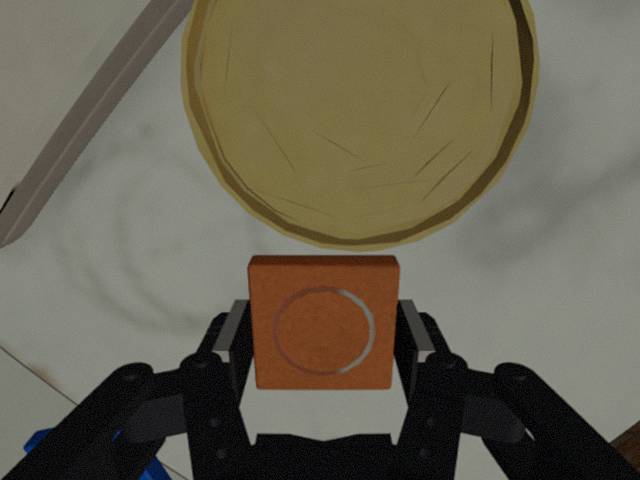

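The tile is gripped evenly between the pads, with the tile at (323,325) and width 0.64. The tin hasn't been touched.

```bash
python3 -c "
from h import *
s,p,Rm=pose(); p=p+[0,0,.07]; plan(p,Rm,[.53,.07,.2],-18.2,.4)"
```

```text
[[0.0,0.0,-2.75,-0.0171,-0.0293,-0.0131,0.4],[0.0,0.0,-2.75,-0.0157,-0.0301,-0.0131,0.4],[0.0,0.0,-2.75,-0.0142,-0.0308,-0.0131,0.4],[0.0,0.0,-2.75,-0.0127,-0.0314,-0.0131,0.4],[0.0,0.0,-2.75,-0.0112,-0.032,-0.0131,0.4],[0.0,0.0,-2.75,-0.0097,-0.0325,-0.0131,0.4],[0.0,0.0,-2.75,-0.0081,-0.0329,-0.0131,0.4],[0.0,0.0,-2.75,-0.0065,-0.0333,-0.0131,0.4]]
[[0.0,0.0,-2.75,-0.0049,-0.0335,-0.0131,0.4],[0.0,0.0,-2.75,-0.0033,-0.0337,-0.0131,0.4]]
```

Request:
drive_tool:
  rows:
    - [0,0,0,0,0,-0.01,0.4]
    - [0,0,0,0,0,-0.03,0.4]
    - [0,0,0,0,0,-0.03,0.4]

```text
time: 4.32
tool_pos: [0.4377, -0.2552, 0.0679]
tcp_rot: [-2.895, 1.218, 0.009]
wrist_force: [1.8, 0.3, -1.0]
width: 0.642
grip_force: 37.7
```

Request:
drive_tool:
  rows:
    - [0,0,-2.75,-0.0171,-0.0293,-0.0131,0.4]
    - [0,0,-2.75,-0.0157,-0.0301,-0.0131,0.4]
    - [0,0,-2.75,-0.0142,-0.0308,-0.0131,0.4]
    - [0,0,-2.75,-0.0127,-0.0314,-0.0131,0.4]
    - [0,0,-2.75,-0.0112,-0.032,-0.0131,0.4]
    - [0,0,-2.75,-0.0097,-0.0325,-0.0131,0.4]
    - [0,0,-2.75,-0.0081,-0.0329,-0.0131,0.4]
    - [0,0,-2.75,-0.0065,-0.0333,-0.0131,0.4]

```text
time: 4.98
tool_pos: [0.5112, 0.0067, 0.1745]
tcp_rot: [3.076, -0.64, -0.001]
wrist_force: [0.3, -0.3, 0.1]
width: 0.64
grip_force: 37.7
```

Request:
drive_tool:
  rows:
    - [0,0,-2.75,-0.0049,-0.0335,-0.0131,0.4]
    - [0,0,-2.75,-0.0033,-0.0337,-0.0131,0.4]
    - [0,0,0,0,0,0,0.4]
    - [0,0,0,0,0,0,0.4]
    - [0,0,0,0,0,0,0.4]

```text
time: 5.4
tool_pos: [0.5288, 0.0702, 0.1994]
tcp_rot: [3.102, -0.495, -0.002]
wrist_force: [-0.1, -0.5, -0.4]
width: 0.642
grip_force: 37.7
```

```bash
python3 -c "
from look import *
look('w5.png',[('tile_e',.016),('trivet',.016)])"
```

```text
t 5.4 pos [0.5288 0.0702 0.1994] psi -18.12 zax [-1.3e-03 -6.0e-04 -1.0e+00] w 0.6423380881199576 [-0.1 -0.5 -0.4]
tile_e 0.98 [241. 103. 318. 178.] [590.8  85.7] [58.2 58.3] 72.4 [141.  81.  44.]
tile_e 0.9 [506. 174. 584. 246.] [ 462.7 -114.5] [60.3 55.9] 62.6 [ 18.  64. 140.]
tile_e 0.88 [326. 103. 397. 176.] [570.6  21.1] [56.1 56.6] 72.1 [141.  81.  44.]
tile_e 0.87 [493. 283. 569. 353.] [357.6 -87.7] [63.3 54.6] 34.2 [24. 23. 23.]
tile_e 0.86 [172. 189. 243. 253.] [548.1 168.9] [57.6 57. ] 72.0 [138.  79.  43.]
tile_e 0.81 [163. 107. 239. 178.] [611.6 148.6] [59.1 56.5] 71.5 [139.  80.  43.]
tile_e 0.65 [248. 255. 398. 388.] [416.3 106. ] [139.  148.3] 72.4 [138.  79.  44.]
tile_e 0.62 [ 67. 303. 144. 370.] [470.7 317.3] [57.3 63.8] 9.7 [132.  77.  44.]
trivet 0.85 [140.  88. 420. 267.] [559.2  95.8] [220.1 151.6] 72.2 [103.  66.  31.]
```

View pics/w5.png

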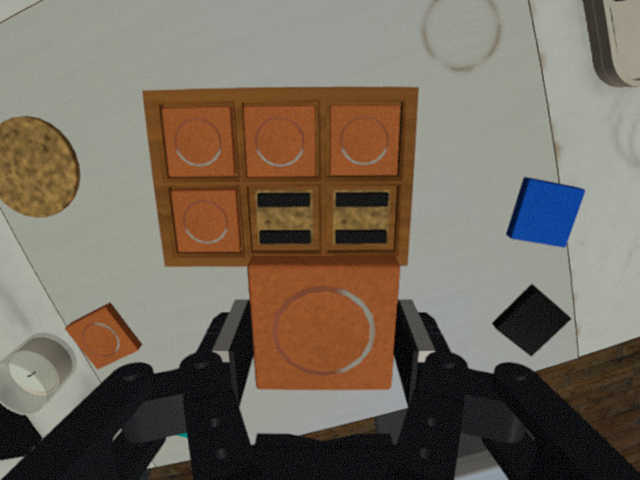

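The wrist view shows all four tiles in the trivet, and the empty pockets at about (284,218) and (362,218). The trivet fit is clean: 220×152 mm, centre (559,96), yaw −17.8°. The far-middle tile at (280,140) looks slightly larger, so it is probably the proud one.

```bash
python3 -c "
from h import *
s,p,Rm=pose(); plan(p,Rm,[.463,.055,.08],-17.8,.4)"
```

```text
[[0.02,0.03,-0.11,-0.0144,0.0084,0.0297,0.4],[0.02,0.03,-0.11,-0.0144,0.0084,0.0297,0.4],[0.02,0.03,-0.11,-0.0145,0.0084,0.0297,0.4],[0.02,0.03,-0.11,-0.0145,0.0084,0.0297,0.4]]
```

Request:
drive_tool:
  rows:
    - [0,0,-0.1,-0.0144,0.0084,0.0297,0.4]
    - [0,0,-0.1,-0.0144,0.0084,0.0297,0.4]
    - [0,0,-0.1,-0.0145,0.0084,0.0297,0.4]
    - [0,0,0,-0.0145,0.0084,0.0297,0.4]
    - [0,0,0,0,0,0,0.4]
    - [0,0,0,0,0,0,0.4]
    - [0,0,0,0,0,0,0.4]

```text
time: 6.13
tool_pos: [0.4658, 0.0557, 0.0822]
tcp_rot: [-3.103, 0.49, -0.003]
wrist_force: [0.9, 0.1, -0.1]
width: 0.639
grip_force: 37.8
```

```bash
cat >> look.py <<'E'
def strips(w,T,box,Rm,p):
    # dark strips in a pixel box -> centre and angle on z=.0105
    u0,v0,u1,v1=box; g=w["color"].max(2); m=np.zeros(g.shape,np.uint8); m[v0:v1,u0:u1]=(g[v0:v1,u0:u1]<45)
    n,l,st,c=cv2.connectedComponentsWithStats(m)
    for i in range(1,n):
        if st[i,4]>100:
            q=rect(w,l==i,.0105,T); print("strip",st[i,:4],np.round(q[0],1),np.round(q[1],1),round(q[2],1))
E
python3 -c "
from look import *
w,T,p,Rm=look('w6.png',[('tile_e',.016),('trivet',.016)])
strips(w,T,(180,60,540,300),Rm,p)"
```

```text
t 6.1333 pos [0.4658 0.0557 0.0822] psi -17.94 zax [ 2.3e-03  2.0e-04 -1.0e+00] w 0.6388474455506348 [ 0.9  0.1 -0.1]
tile_e 0.96 [527. 285. 637. 390.] [359.  -85.9] [64.3 54.3] 33.1 [22. 21. 22.]
tile_e 0.91 [247. 255. 398. 391.] [422.4  68.7] [88.7 94.8] 72.3 [144.  83.  46.]
tile_e 0.9 [122.   1. 249. 110.] [589.4  86.8] [59.9 52.1] 71.6 [146.  84.  46.]
tile_e 0.88 [262.   0. 379. 107.] [567.1  21.8] [56.4 49.7] 72.1 [148.  85.  47.]
tile_e 0.8 [  9.   0. 126. 114.] [610.7 147.8] [58.9 55.3] 72.5 [144.  82.  45.]
tile_e 0.79 [ 30. 131. 140. 235.] [546.9 168.2] [59.9 56.4] 72.1 [143.  82.  44.]
tile_e 0.75 [548. 117. 639. 227.] [ 462.5 -112.7] [60.8 54.6] 63.1 [ 16.  63. 140.]
tile_e 0.62 [  1. 341.  22. 386.] [454.8 283.5] [15.2 35.4] 53.3 [104.  61.  35.]
trivet 0.67 [  0.   0. 410. 256.] [553.   97.7] [219.5 140. ] 71.8 [106.  67.  31.]
strip [180 139  63  23] [541.   94.5] [34.5 11.2] 72.5
strip [282 139  84  22] [522.2  36.5] [44.5 11.2] 72.1
strip [180 200  67  21] [509.7 106.4] [38.2 11.7] 72.0
strip [284 200  81  21] [490.3  46.5] [44.8 11.5] 72.1
```

View pics/w6.png

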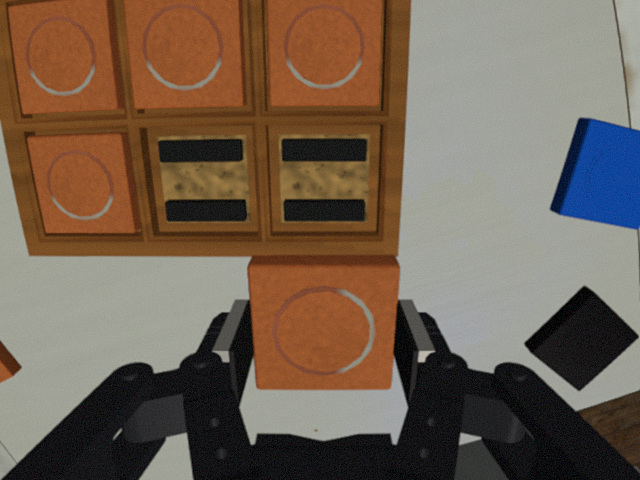

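Strip centres put the near-right pocket at (506.2, 41.5) mm, matching the trivet fit. The far-middle tile at (185,50) is clearly the proud one. I'll move over the pocket and start lowering.

Request:
drive_tool:
  rows:
    - [0,0,0,0.0209,0.0003,0.011,0.4]
    - [0,0,0,0.0208,0.0003,0.011,0.4]
    - [0,0,0,0,0,0.015,0.4]
    - [0,0,0,0,0,0.015,0.4]
    - [0,0,0,0,0,0,0.4]
    - [0,0,0,0,0,0,0.4]
    - [0,0,0,0,0,0,0.4]

```text
time: 6.87
tool_pos: [0.5051, 0.043, 0.0303]
tcp_rot: [-3.103, 0.487, -0.003]
wrist_force: [-0.1, -0.4, -0.6]
width: 0.641
grip_force: 37.7
```

```bash
python3 -c "
from look import *
w,T,p,Rm=look('w7.png',[('trivet',.016)])
"
```

```text
t 6.8667 pos [0.5051 0.043  0.0303] psi -17.84 zax [ 2.1e-03  1.0e-04 -1.0e+00] w 0.6414308267622706 [-0.1 -0.4 -0.6]
trivet 0.78 [  0.  24. 437. 376.] [557.6  90.5] [209.4 151.9] 72.4 [114.  73.  35.]
```

Request:
drive_tool:
  rows:
    - [0,0,0,0.0003,0.0006,0.008,0.4]
    - [0,0,0,0,0,0.006,0.4]
    - [0,0,0,0,0,0.003,0.4]
    - [0,0,0,0,0,0.0015,0.4]
    - [0,0,0,0,0,0,0.4]
    - [0,0,0,0,0,0,0.4]

```text
time: 7.47
tool_pos: [0.504, 0.0421, 0.0121]
tcp_rot: [3.103, -0.487, -0.001]
wrist_force: [-5.2, -0.4, 15.8]
width: 0.641
grip_force: 46.4
```

```bash
python3 -c "
from look import *
w,T,p,Rm=look('w8.png',[('tile_e',.023)])
"
```

```text
t 7.4667 pos [0.504  0.0421 0.0121] psi -17.85 zax [-5.e-04 -1.e-04 -1.e+00] w 0.6411035001081857 [-5.2 -0.4 15.8]
tile_e 0.84 [250. 257. 400. 387.] [505.5  40.7] [55.1 58.9] 72.4 [157.  90.  50.]
tile_e 0.83 [  0.  69.  51. 223.] [601.2 119.2] [19.5 54.7] 59.3 [145.  82.  44.]
tile_e 0.79 [  1. 243.  84. 368.] [547.7 151.9] [40.9 56.2] 71.8 [150.  86.  47.]
tile_e 0.78 [236.  56. 402. 220.] [571.1  20.6] [52.3 52.4] 71.9 [161.  93.  51.]
tile_e 0.57 [ 32.  56. 217. 226.] [590.4  83.2] [58.8 56.1] 72.1 [157.  91.  49.]
```

View pics/w8.png

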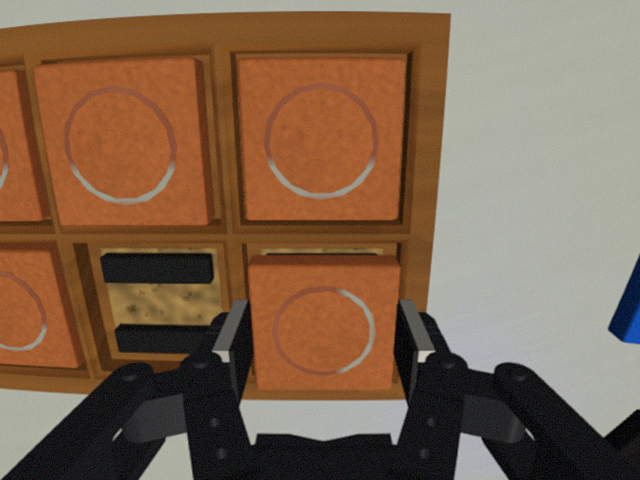

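The tile is in the near-right pocket mouth, centred left to right, with contact on the strips. There is a slight gap at the far wall. I'll ease up 1 mm, shift 1 mm forward, release, lift and shut the fingers.

Request:
drive_tool:
  rows:
    - [0,0,0,0.0012,0,-0.001,0.4]
    - [0,0,0,0,0,0,0.4]
    - [0,0,0,0,0,0,0.75]
    - [0,0,0,0,0,0,0.9]
    - [0,0,0,0,0,0,0.9]
    - [0,0,0,0,0,-0.02,0.9]
    - [0,0,0,0,0,-0.03,0.3]
    - [0,0,0,0,0,-0.01,0]

```text
time: 8.23
tool_pos: [0.5069, 0.0418, 0.0742]
tcp_rot: [-3.103, 0.487, -0.006]
wrist_force: [1.5, 0.7, 0.3]
width: 0.637
grip_force: 0.0
```

Request:
drive_tool:
  rows:
    - [0,0,0,0,0,0,0]
    - [0,0,0,0,0,0,0]
    - [0,0,0,0,0,0,0]
    - [0,0,0,0,0,0,0]
    - [0,0,0,0,0,0,0]
    - [0,0,0,0,0,0,0]

```text
time: 8.73
tool_pos: [0.5041, 0.0417, 0.0703]
tcp_rot: [3.103, -0.488, -0.003]
wrist_force: [-0.4, 0.1, 0.0]
width: 0.001
grip_force: 0.0
```

```bash
python3 -c "
from look import *
w,T,p,Rm=look('w9.png',[('tile_e',.023)])
"
```

```text
t 8.7333 pos [0.5041 0.0417 0.0703] psi -17.86 zax [-2.2e-03 -1.0e-04 -1.0e+00] w 0.0009900371928606628 [-0.4  0.1  0. ]
tile_e 0.97 [  0. 395.  25. 440.] [461.4 274.2] [17.8 43. ] 51.7 [104.  59.  33.]
tile_e 0.94 [259.  72. 378. 189.] [570.8  20.6] [53.4 53.2] 72.2 [146.  84.  46.]
tile_e 0.79 [  0.  77. 118. 194.] [610.  142.9] [57.4 54.2] 71.6 [141.  81.  44.]
tile_e 0.74 [546. 191. 639. 300.] [ 468.4 -108.4] [60.  53.4] 62.4 [ 18.  63. 138.]
tile_e 0.72 [ 22. 208. 141. 308.] [549.2 162.3] [56.9 56.6] 72.0 [140.  80.  43.]
tile_e 0.7 [267. 213. 381. 314.] [506.5  40.5] [56.6 57.3] 72.2 [143.  82.  45.]
tile_e 0.62 [521. 348. 627. 441.] [369.2 -82.7] [64.  52.7] 34.2 [24. 23. 23.]
tile_e 0.57 [114.  72. 246. 191.] [590.9  83.8] [57.7 55.6] 72.7 [144.  83.  45.]
```

View pics/w9.png

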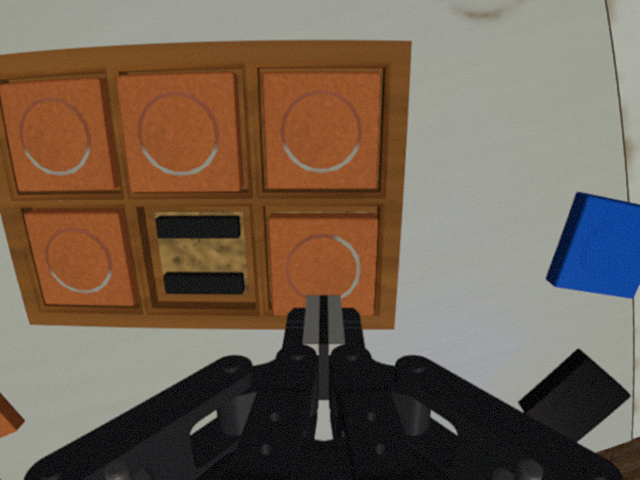

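Near-right tile sits level in its pocket at (323,263), and the shut fingers are above it. That used the last of my ten pictures, so I'll work from numbers from here. Next is pressing at the pocket centre.

Request:
drive_tool:
  rows:
    - [0,0,0,0.002,0,0.02,0]
    - [0,0,0,0,0,0.02,0]
    - [0,0,0,0,0,0.005,0]
    - [0,0,0,0,0,0.002,0]
    - [0,0,0,0,0,0.002,0]
    - [0,0,0,0,0,0.002,0]
    - [0,0,0,0,0,0.002,0]
    - [0,0,0,0,0,0,0]

```text
time: 9.5
tool_pos: [0.507, 0.0412, 0.0197]
tcp_rot: [3.104, -0.487, 0.0]
wrist_force: [-1.2, -0.4, 0.9]
width: -0.004
grip_force: 0.4
```

Request:
drive_tool:
  rows:
    - [0,0,0,0,0,0.0005,0]
    - [0,0,0,0,0,0.0005,0]
    - [0,0,0,0,0,0,0]

```text
time: 9.75
tool_pos: [0.5073, 0.0412, 0.0191]
tcp_rot: [-3.103, 0.487, -0.001]
wrist_force: [-4.1, 0.0, 7.7]
width: 0.003
grip_force: 3.7
```

Request:
drive_tool:
  rows:
    - [0,0,0,0,0,0.0007,0]
    - [0,0,0,0,0,0.0007,0]
    - [0,0,0,0,0,0.0007,0]
    - [0,0,0,0,0,0,0]

```text
time: 10.08
tool_pos: [0.5074, 0.0412, 0.0171]
tcp_rot: [-3.103, 0.487, -0.001]
wrist_force: [-3.6, -0.8, 6.9]
width: 0.007
grip_force: 3.9
```

Request:
drive_tool:
  rows:
    - [0,0,0,0,0,0.0005,0]
    - [0,0,0,0,0,0.0005,0]
    - [0,0,0,0,0,0,0]

```text
time: 10.33
tool_pos: [0.5074, 0.0412, 0.0161]
tcp_rot: [-3.103, 0.487, -0.001]
wrist_force: [-4.7, -1.1, 7.4]
width: -0.001
grip_force: 4.0
```

Request:
drive_tool:
  rows:
    - [0,0,0,0,0,0.0004,0]
    - [0,0,0,0,0,0.0004,0]
    - [0,0,0,0,0,0,0]

```text
time: 10.58
tool_pos: [0.5073, 0.0412, 0.016]
tcp_rot: [-3.104, 0.487, -0.0]
wrist_force: [-5.6, 0.1, 14.4]
width: -0.0
grip_force: 7.0
```

Request:
drive_tool:
  rows:
    - [0,0,0,0,0,0.0003,0]
    - [0,0,0,0,0,0.0003,0]
    - [0,0,0,0,0,0,0]

```text
time: 10.83
tool_pos: [0.5074, 0.0412, 0.016]
tcp_rot: [3.104, -0.487, 0.0]
wrist_force: [-8.8, -1.4, 18.9]
width: 0.006
grip_force: 9.3
```

Request:
drive_tool:
  rows:
    - [0,0,0,0,0,-0.022,0]
    - [0,0,0,0.0222,-0.0225,0,0]
    - [0,0,0,0.0222,-0.0225,0,0]
    - [0,0,0,0.0222,-0.0225,0,0]
    - [0,0,0,0,0,0,0]
    - [0,0,0,0,0,0,0]
    - [0,0,0,0,0,0.008,0]
    - [0,0,0,0,0,0,0]

```text
time: 11.5
tool_pos: [0.5889, 0.0845, 0.0254]
tcp_rot: [3.103, -0.488, -0.005]
wrist_force: [-0.6, 0.1, -0.5]
width: -0.001
grip_force: 0.0
```

```bash
python3 -c "
from look import *
w,T,p,Rm=look('w10.png',[('trivet',.016)])"
```

```text
t 11.5 pos [0.5889 0.0845 0.0254] psi -17.87 zax [-3.e-03 -4.e-04 -1.e+00] w -0.0014042901051336454 [-0.6  0.1 -0.5]
trivet 0.94 [ 53. 196. 580. 423.] [579.6  89.1] [219.4 117.1] 72.2 [102.  65.  31.]
```

Request:
drive_tool:
  rows:
    - [0,0,0,0.0021,-0.0014,0,0]
    - [0,0,0,0,0,0.002,0]
    - [0,0,0,0,0,0.0015,0]
    - [0,0,0,0,0,0.0015,0]
    - [0,0,0,0,0,0.0015,0]
    - [0,0,0,0,0,0.001,0]
    - [0,0,0,0,0,0.001,0]
    - [0,0,0,0,0,0,0]

```text
time: 12.27
tool_pos: [0.5935, 0.0855, 0.0197]
tcp_rot: [3.103, -0.488, 0.0]
wrist_force: [-3.3, -0.5, 7.6]
width: -0.002
grip_force: 3.7
```

Request:
drive_tool:
  rows:
    - [0,0,0,0,0,0.0005,0]
    - [0,0,0,0,0,0.0003,0]
    - [0,0,0,0,0,0,0]

```text
time: 12.52
tool_pos: [0.5936, 0.0856, 0.019]
tcp_rot: [3.103, -0.487, 0.0]
wrist_force: [-2.8, -1.3, 7.7]
width: 0.0
grip_force: 4.2
```

Request:
drive_tool:
  rows:
    - [0,0,0,0,0,-0.003,0]
    - [0,0,0,-0.003,0,0,0]
    - [0,0,0,0,0,0.002,0]
    - [0,0,0,0,0,0.002,0]
    - [0,0,0,0,0,0.001,0]
    - [0,0,0,0,0,0.001,0]
    - [0,0,0,0,0,0,0]

```text
time: 13.1
tool_pos: [0.5905, 0.0868, 0.016]
tcp_rot: [-3.104, 0.487, 0.001]
wrist_force: [-4.6, -1.0, 12.5]
width: -0.0
grip_force: 6.1
```

Request:
drive_tool:
  rows:
    - [0,0,0,0,0,0.0006,0]
    - [0,0,0,0,0,0.0004,0]
    - [0,0,0,0,0,0,0]

```text
time: 13.35
tool_pos: [0.5905, 0.0868, 0.016]
tcp_rot: [3.104, -0.487, -0.001]
wrist_force: [-6.9, -0.1, 17.9]
width: 0.001
grip_force: 9.1
```

```bash
python3 -c "
from h import *
s,p,Rm=pose(); p=p+[0,0,.044]; plan(p,Rm,[.468,.321,.11],97.5,1); print(s['q'])"
```

```text
[[0.0,0.0,-6.79,-0.0111,-0.0109,-0.0029,1],[0.0,0.0,-6.79,-0.0097,-0.0121,-0.0029,1],[0.0,0.0,-6.79,-0.0082,-0.0132,-0.0029,1],[0.0,0.0,-6.79,-0.0066,-0.0141,-0.0029,1],[0.0,0.0,-6.79,-0.0049,-0.0148,-0.0029,1],[0.0,0.0,-6.79,-0.0031,-0.0152,-0.0029,1],[0.0,0.0,-6.79,-0.0013,-0.0155,-0.0029,1],[0.0,0.0,-6.79,0.0005,-0.0155,-0.0029,1]]
[[0.0,0.0,-6.79,0.0024,-0.0154,-0.0029,1],[0.0,0.0,-6.79,0.0042,-0.015,-0.0029,1],[0.0,0.0,-6.79,0.0059,-0.0144,-0.0029,1],[0.0,0.0,-6.79,0.0076,-0.0136,-0.0029,1],[0.0,0.0,-6.79,0.0091,-0.0126,-0.0029,1],[0.0,0.0,-6.79,0.0106,-0.0114,-0.0029,1],[0.0,0.0,-6.79,0.0118,-0.0101,-0.0029,1],[0.0,0.0,-6.79,0.0129,-0.0086,-0.0029,1]]
[[0.0,0.0,-6.79,0.0139,-0.007,-0.0029,1]]
[1.04089371e-01 3.36666537e-01 1.94695781e+00 1.71489049e-04
 8.58537776e-01 1.98632507e+00]
```

Request:
drive_tool:
  rows:
    - [0,0,0,0,0,-0.022,0]
    - [0,0,0,0,0,-0.022,0.3]

```text
time: 13.52
tool_pos: [0.5885, 0.0865, 0.0563]
tcp_rot: [3.102, -0.487, -0.007]
wrist_force: [1.2, 0.6, 1.1]
width: 0.124
grip_force: 0.0
```

Request:
drive_tool:
  rows:
    - [0,0,-6.79,-0.0111,-0.0109,-0.0029,1]
    - [0,0,-6.79,-0.0097,-0.0121,-0.0029,1]
    - [0,0,-6.79,-0.0082,-0.0132,-0.0029,1]
    - [0,0,-6.79,-0.0066,-0.0141,-0.0029,1]
    - [0,0,-6.79,-0.0049,-0.0148,-0.0029,1]
    - [0,0,-6.79,-0.0031,-0.0152,-0.0029,1]
    - [0,0,-6.79,-0.0013,-0.0155,-0.0029,1]
    - [0,0,-6.79,0.0005,-0.0155,-0.0029,1]

```text
time: 14.18
tool_pos: [0.532, 0.1973, 0.0803]
tcp_rot: [-2.981, -0.992, 0.001]
wrist_force: [0.3, 0.2, -0.3]
width: 1.0
grip_force: 0.0
```

Request:
drive_tool:
  rows:
    - [0,0,-6.79,0.0024,-0.0154,-0.0029,1]
    - [0,0,-6.79,0.0042,-0.015,-0.0029,1]
    - [0,0,-6.79,0.0059,-0.0144,-0.0029,1]
    - [0,0,-6.79,0.0076,-0.0136,-0.0029,1]
    - [0,0,-6.79,0.0091,-0.0126,-0.0029,1]
    - [0,0,-6.79,0.0106,-0.0114,-0.0029,1]
    - [0,0,-6.79,0.0118,-0.0101,-0.0029,1]
    - [0,0,-6.79,0.0129,-0.0086,-0.0029,1]

```text
time: 14.85
tool_pos: [0.4742, 0.3074, 0.1035]
tcp_rot: [-2.199, -2.243, 0.001]
wrist_force: [-0.2, 0.3, -0.5]
width: 1.002
grip_force: 0.0
```

Request:
drive_tool:
  rows:
    - [0,0,-6.79,0.0139,-0.007,-0.0029,1]
    - [0,0,0,0,0,0,1]
    - [0,0,0,0,0,0,1]
    - [0,0,0,0,0,0,1]

```text
time: 15.18
tool_pos: [0.4677, 0.3202, 0.1064]
tcp_rot: [2.072, 2.361, -0.002]
wrist_force: [0.1, -0.4, 0.5]
width: 1.0
grip_force: 0.0
```

```bash
python3 -c "
from look import *
w,T,p,Rm=look('w11.png',[('tile_f',.012),('jar',.059)])"
```

```text
t 15.1833 pos [0.4677 0.3202 0.1064] psi 97.47 zax [-6.e-04 -8.e-04 -1.e+00] w 1.0000985150143404 [ 0.1 -0.4  0.5]
tile_f 0.89 [ 91. 202. 202. 314.] [353.6 290.9] [60.9 55.7] 55.8 [ 2. 92. 84.]
tile_f 0.65 [279. 182. 369. 274.] [467.1 327.3] [55.6 58.2] 9.5 [102.  58.  31.]
tile_f 0.57 [358. 390. 448. 458.] [549.4 178.5] [46.7 60.5] 72.5 [95. 53. 27.]
jar 0.87 [264.  33. 397. 167.] [459.7 402.8] [60.6 60.4] 50.1 [123. 124. 114.]
jar 0.27 [330. 362. 525. 477.] [524.4 226.6] [65.2 62. ] 71.9 [66. 41. 19.]
```

Request:
drive_tool:
  rows:
    - [0,0,-1.9,0.0045,0.0003,0.025,1]
    - [0,0,0,0,0,0.025,1]
    - [0,0,0,0,0,0.025,1]
    - [0,0,0,0,0,0.015,1]
    - [0,0,0,0,0,0.008,1]
    - [0,0,0,0,0,0,1]
    - [0,0,0,0,0,0,1]
    - [0,0,0,0,0,0,1]

```text
time: 16.0
tool_pos: [0.4688, 0.3257, 0.0102]
tcp_rot: [2.031, 2.396, 0.003]
wrist_force: [-0.0, 0.1, 0.2]
width: 1.002
grip_force: 0.0
```

```bash
python3 -c "
from look import *
w,T,p,Rm=look('w12.png',[('tile_f',.012)])"
```

```text
t 16.0 pos [0.4688 0.3257 0.0102] psi 99.44 zax [ 0.0019  0.0012 -1.    ] w 1.0017276709134273 [-0.   0.1  0.2]
tile_f 0.95 [  0. 261. 137. 391.] [355.2 293.1] [64.4 55.3] 55.9 [ 2. 85. 77.]
tile_f 0.7 [248. 239. 393. 371.] [466.6 328.7] [55.1 58.2] 9.4 [101.  56.  29.]
```

Request:
drive_tool:
  rows:
    - [0,0,0,0.001,-0.002,0.005,1]
    - [0,0,0,0,0,0.0044,1]
    - [0,0,0,0,0,0,1]
    - [0,0,0,0,0,0,1]

```text
time: 16.43
tool_pos: [0.4649, 0.3257, -0.0008]
tcp_rot: [-2.03, -2.397, 0.001]
wrist_force: [0.2, -0.1, -1.1]
width: 1.002
grip_force: 0.0
```

Request:
drive_tool:
  rows:
    - [0,0,0,0,0,0,0.4]
    - [0,0,0,0,0,0,0.4]
    - [0,0,0,0,0,0,0.4]
    - [0,0,0,0,0,0,0.4]
    - [0,0,0,0,0,0,0.4]
    - [0,0,0,0,0,0,0.4]
  force: 35

```text
time: 16.93
tool_pos: [0.4659, 0.3262, -0.0]
tcp_rot: [2.03, 2.397, 0.001]
wrist_force: [1.0, -0.5, 2.3]
width: 0.638
grip_force: 37.7
```

```bash
python3 -c "
from look import *
w,T,p,Rm=look('w13.png',[('tile_f',.012),('jar',.059)])
p=p+[0,0,.07]
# hover: 45 mm back from near-middle pocket along tool x (psi=72.1)
a=np.radians(72.1); print('hov'); plan(p,Rm,[.5271-.045*np.cos(a),.1062-.045*np.sin(a),.085],72.1,.4)"
```

```text
t 16.9333 pos [ 0.4659  0.3262 -0.    ] psi 99.47 zax [ 8.e-04  5.e-04 -1.e+00] w 0.6378643504903889 [ 1.  -0.5  2.3]
tile_f 0.97 [  0. 269. 136. 425.] [355.1 293.4] [64.9 54.6] 55.6 [ 2. 88. 80.]
tile_f 0.87 [247. 252. 401. 390.] [465.6 328.7] [55.  58.8] 9.8 [107.  61.  32.]
jar 0.79 [211.   2. 500. 262.] [460. 400.] [59.6 53.4] 10.1 [125. 126. 116.]
hov
[[0.01,0.0,3.91,-0.0381,0.0005,-0.0022,0.4],[0.01,0.0,3.91,-0.038,0.0031,-0.0022,0.4],[0.01,0.0,3.91,-0.0377,0.0057,-0.0022,0.4],[0.01,0.0,3.91,-0.0372,0.0082,-0.0021,0.4],[0.01,0.0,3.91,-0.0366,0.0108,-0.0021,0.4],[0.01,0.0,3.91,-0.0358,0.0132,-0.0021,0.4],[0.01,0.0,3.91,-0.0348,0.0156,-0.0021,0.4]]
```

Request:
drive_tool:
  rows:
    - [0,0,0,0,0,-0.01,0.4]
    - [0,0,0,0,0,-0.03,0.4]
    - [0,0,0,0,0,-0.03,0.4]

```text
time: 17.33
tool_pos: [0.463, 0.3244, 0.0683]
tcp_rot: [-2.029, -2.396, 0.01]
wrist_force: [1.0, 0.2, -0.2]
width: 0.643
grip_force: 37.6
```

Request:
drive_tool:
  rows:
    - [0,0,3.91,-0.0381,0.0005,-0.0022,0.4]
    - [0,0,3.91,-0.038,0.0031,-0.0022,0.4]
    - [0,0,3.91,-0.0377,0.0057,-0.0022,0.4]
    - [0,0,3.91,-0.0372,0.0082,-0.0021,0.4]
    - [0,0,3.91,-0.0366,0.0108,-0.0021,0.4]
    - [0,0,3.91,-0.0358,0.0132,-0.0021,0.4]
    - [0,0,3.91,-0.0348,0.0156,-0.0021,0.4]

```text
time: 17.92
tool_pos: [0.512, 0.0614, 0.0849]
tcp_rot: [-2.542, -1.845, 0.001]
wrist_force: [1.2, 0.1, -1.1]
width: 0.642
grip_force: 37.6
```

Request:
drive_tool:
  rows:
    - [0,0,0,0,0,0,0.4]
    - [0,0,0,0,0,0,0.4]
    - [0,0,0,0,0,0,0.4]

```text
time: 18.17
tool_pos: [0.5122, 0.0632, 0.0845]
tcp_rot: [-2.54, -1.848, 0.001]
wrist_force: [0.3, 0.3, -1.0]
width: 0.642
grip_force: 37.6
```

```bash
python3 -c "
from look import *
w,T,p,Rm=look('w14.png',[('tile_f',.016),('trivet',.016)])
strips(w,T,(180,60,500,300),Rm,p)"
```

```text
t 18.1667 pos [0.5122 0.0632 0.0845] psi 72.06 zax [-9.e-04  4.e-04 -1.e+00] w 0.6420413461990101 [ 0.3  0.3 -1. ]
tile_f 0.97 [391. 119. 507. 225.] [590.   86.7] [56.8 58.6] 72.2 [145.  83.  45.]
tile_f 0.96 [390. 239. 485. 329.] [570.1  23.5] [58.8 57.3] 71.7 [141.  81.  44.]
tile_f 0.92 [397.   0. 516. 100.] [609.2 146.6] [48.4 57.2] 72.1 [145.  84.  46.]
tile_f 0.81 [267.   3. 381.  99.] [545.6 166. ] [45.7 56.2] 72.1 [146.  85.  47.]
tile_f 0.77 [247. 251. 402. 390.] [498.5  19.7] [95.7 89.2] 72.6 [142.  82.  44.]
tile_f 0.7 [273. 240. 370. 248.] [513.1  68.5] [ 6.6 54.6] 71.5 [106.  57.  28.]
tile_f 0.66 [236.   0. 542. 348.] [555.5  86.1] [197.6 152.3] 72.4 [108.  68.  32.]
tile_f 0.6 [145. 442. 191. 480.] [355.7 -67.1] [55.  29.2] 34.0 [16. 16. 16.]
trivet 0.65 [239.   0. 544. 348.] [555.5  85.9] [198.  151.9] 72.4 [108.  68.  32.]
strip [282 130  22  82] [510.9 112. ] [44.7 11.3] 72.4
strip [343 130  22  82] [542.5 101.8] [44.7 11.3] 72.4
```

Request:
drive_tool:
  rows:
    - [0,0,-0.2,0.0224,0.0002,0.01,0.4]
    - [0,0,0,0.0224,0.0001,0.01,0.4]
    - [0,0,0,0,0,0.017,0.4]
    - [0,0,0,0,0,0.017,0.4]
    - [0,0,0,0,0,0,0.4]
    - [0,0,0,0,0,0,0.4]
    - [0,0,0,0,0,0,0.4]
    - [0,0,0,0,0,0,0.4]

```text
time: 18.98
tool_pos: [0.5276, 0.1063, 0.0318]
tcp_rot: [2.535, 1.854, 0.003]
wrist_force: [-0.6, 0.4, -0.6]
width: 0.641
grip_force: 37.6
```

Request:
drive_tool:
  rows:
    - [0,0,0,-0.0008,-0.001,0.006,0.4]
    - [0,0,0,0,0,0.006,0.4]
    - [0,0,0,0,0,0.004,0.4]
    - [0,0,0,0,0,0.002,0.4]
    - [0,0,0,0,0,0,0.4]
    - [0,0,0,0,0,0,0.4]

```text
time: 19.48
tool_pos: [0.5255, 0.1052, 0.0124]
tcp_rot: [-2.537, -1.853, 0.0]
wrist_force: [-0.3, 0.3, -0.6]
width: 0.647
grip_force: 37.7
```

Request:
drive_tool:
  rows:
    - [0,0,0,0.0005,0.0005,0.0008,0.4]
    - [0,0,0,0,0,0,0.4]
    - [0,0,0,0,0,0,0.75]
    - [0,0,0,0,0,0,0.9]
    - [0,0,0,0,0,0,0.9]
    - [0,0,0,0,0,-0.02,0.9]
    - [0,0,0,0,0,-0.03,0.3]
    - [0,0,0,0,0,-0.01,0]

```text
time: 20.15
tool_pos: [0.5284, 0.1061, 0.0749]
tcp_rot: [2.535, 1.852, 0.007]
wrist_force: [1.0, -0.2, 1.0]
width: 0.635
grip_force: 0.0
```

Request:
drive_tool:
  rows:
    - [0,0,0,0,0,0,0]
    - [0,0,0,0,0,0,0]
    - [0,0,0,0,0,0,0]
    - [0,0,0,0,0,0,0]
    - [0,0,0,0,0,0,0]

```text
time: 20.57
tool_pos: [0.5249, 0.1055, 0.0702]
tcp_rot: [-2.536, -1.852, 0.004]
wrist_force: [-0.4, -0.8, -0.2]
width: 0.001
grip_force: 0.0
```

```bash
python3 -c "
from look import *
w,T,p,Rm=look('w15.png',[('tile_f',.023)])"
```

```text
t 20.5667 pos [0.5249 0.1055 0.0702] psi 72.3 zax [-2.8e-03 -4.0e-04 -1.0e+00] w 0.0009857705488503404 [-0.4 -0.8 -0.2]
tile_f 0.92 [276. 320. 370. 402.] [489.8  74.2] [21.   6.1] 69.8 [121.  67.  34.]
tile_f 0.73 [267.  70. 386. 188.] [547.5 171.6] [53.1 53.6] 72.3 [144.  83.  45.]
tile_f 0.73 [272. 211. 383. 315.] [527.3 107.9] [57.5 55.1] 72.5 [140.  80.  43.]
tile_f 0.69 [388. 320. 484. 384.] [571.   35.6] [45.8 55.7] 71.7 [134.  76.  40.]
tile_f 0.66 [389. 205. 507. 307.] [588.6  91.3] [56.2 56. ] 71.8 [140.  80.  43.]
tile_f 0.65 [402.  72. 528. 188.] [608.5 152.2] [53.  55.7] 72.0 [144.  83.  45.]
```

Request:
drive_tool:
  rows:
    - [0,0,0,0,0,0.02,0]
    - [0,0,0,0,0,0.02,0]
    - [0,0,0,0,0,0.004,0]
    - [0,0,0,0,0,0,0]
    - [0,0,0,0,0,0,0]

```text
time: 21.08
tool_pos: [0.5259, 0.1056, 0.0276]
tcp_rot: [-2.536, -1.853, 0.001]
wrist_force: [1.2, -0.0, 0.0]
width: 0.002
grip_force: 0.0
```

Request:
drive_tool:
  rows:
    - [0,0,0,0,0,0.002,0]
    - [0,0,0,0,0,0.002,0]
    - [0,0,0,0,0,0.0015,0]
    - [0,0,0,0,0,0.0015,0]
    - [0,0,0,0,0,0.0015,0]
    - [0,0,0,0,0,0.001,0]
    - [0,0,0,0,0,0.001,0]
    - [0,0,0,0,0,0,0]

```text
time: 21.75
tool_pos: [0.5268, 0.1058, 0.0186]
tcp_rot: [2.536, 1.853, 0.001]
wrist_force: [-2.0, -0.3, 7.5]
width: -0.001
grip_force: 3.5
```

Request:
drive_tool:
  rows:
    - [0,0,0,0,0,0.0005,0]
    - [0,0,0,0,0,0.0005,0]
    - [0,0,0,0,0,0.0005,0]
    - [0,0,0,0,0,0,0]

```text
time: 22.08
tool_pos: [0.5268, 0.1058, 0.0172]
tcp_rot: [2.536, 1.853, 0.001]
wrist_force: [-2.9, -0.4, 6.7]
width: -0.003
grip_force: 4.0
```

Request:
drive_tool:
  rows:
    - [0,0,0,0,0,0.0005,0]
    - [0,0,0,0,0,0.0005,0]
    - [0,0,0,0,0,0.0005,0]
    - [0,0,0,0,0,0.0004,0]
    - [0,0,0,0,0,0,0]

```text
time: 22.5
tool_pos: [0.5268, 0.1058, 0.016]
tcp_rot: [2.536, 1.853, 0.001]
wrist_force: [-4.5, -1.8, 12.9]
width: -0.0
grip_force: 6.7
```

Request:
drive_tool:
  rows:
    - [0,0,0,0,0,0.0004,0]
    - [0,0,0,0,0,0.0004,0]
    - [0,0,0,0,0,0,0]

```text
time: 22.75
tool_pos: [0.5268, 0.1058, 0.016]
tcp_rot: [2.536, 1.853, 0.001]
wrist_force: [-6.9, -0.6, 19.4]
width: 0.0
grip_force: 9.6
```

Request:
drive_tool:
  rows:
    - [0,0,0,0,0,-0.02,0]
    - [0,0,0,0,0,-0.04,0]
    - [0,0,0,-0.03,0,-0.04,0]
    - [0,0,0,-0.03,0,-0.04,0]
    - [0,0,0,-0.03,0,-0.02,0]
    - [0,0,0,0,0,0,0]
    - [0,0,0,0,0,0,0]

```text
time: 23.33
tool_pos: [0.503, 0.0285, 0.1619]
tcp_rot: [2.537, 1.849, 0.006]
wrist_force: [-0.9, -0.2, -0.6]
width: 0.0
grip_force: 0.0
```

```bash
python3 -c "
from look import *
w,T,p,Rm=look('w16.png',[('tile_f',.016),('trivet',.016)])
t=read_camera('top')
for n,z in [('tin',.058),('jar',.059),('coaster',.008)]:
    for d in masks_of(t,n)[:1]:
        print(n,d['bbox'])"
```

```text
t 23.3333 pos [0.503  0.0285 0.1619] psi 72.16 zax [ 4.7e-03  2.0e-04 -1.0e+00] w 0.00012283427131965484 [-0.9 -0.2 -0.6]
tile_f 0.92 [275.   2. 362.  50.] [542.9 157.1] [29.8 55.7] 72.2 [122.  69.  37.]
tile_f 0.79 [377.   0. 460.  51.] [606.7 136.8] [31.4 57. ] 73.9 [121.  69.  37.]
tile_f 0.76 [164. 344. 215. 418.] [346.7 -69. ] [61.1 21.5] 29.2 [17. 17. 17.]
tile_f 0.68 [366. 162. 447. 236.] [569.9  22.1] [56.9 56.6] 72.2 [122.  70.  37.]
tile_f 0.68 [281. 162. 357. 236.] [504.7  42.5] [57.3 57.1] 72.2 [122.  70.  37.]
tile_f 0.64 [370.  65. 458. 150.] [590.1  85.8] [56.8 57.8] 72.6 [123.  70.  37.]
tile_f 0.57 [278.  67. 361. 150.] [526.2 105.2] [55.4 55.7] 72.9 [124.  71.  38.]
trivet 0.93 [254.   0. 481. 255.] [553.   76.9] [180.2 152.7] 72.5 [90. 57. 26.]
tin [457.0, 223.3, 497.0, 255.5]
jar [158.3, 238.5, 190.9, 265.6]
coaster [200.7, 159.7, 236.1, 195.6]
```

```bash
python3 -c "
from h import *
print(workorder.finish_job())"
```

```text
the job is handed in; nothing more can be done
None
```

Job handed in at about 23 s: both spare tiles are in the empty pockets, all three loose tiles stopped at tip height 16.0 mm under 18–19 N, level with the wood, and the tin, jar and coaster were still in place.

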